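# Close the tool rest and index the dish turntable to its third stop

### The job

Swing the dish indexer's tool-rest bar down over the culture dish until it lies in its catch. Then grip the black bar knob and turn it clockwise, seen from above, counting the clicks, to the third stop without running past it, and finish while still gripping the knob there so that the dish cannot shift. Leave the spare dish, the marker and the cup where they are.

Things in the scene. Friction and masses are not known exactly. Their poses are not given: they have to be found in the camera images.
- indexer: dish indexer: low grey housing 170 (x) x 260 (y) x 30 mm high, fixed to the worktop. Origin: centre of its underside; x points away from the robot (turned up to 0.3 rad), y left, z up. Left: turntable with a 62 mm culture dish, centre x 10, y 60, dish top z 52 mm. Right: the knob, axis x -5, y -75 mm. A wall shelf hangs 0.75 m above the worktop beyond x = 0.65 m of the room.
- rest_hinge (a point): hinge axis of the tool rest, at x 68, y 60, z 62 mm of the indexer, behind the dish; the axis runs along the indexer's y. Two ears beside it, up to z 71 mm. Orientation as the indexer.
- rest_tip (a point): free end of the tool rest, a flat steel bar 16 mm wide and 6 mm thick that reaches 140 mm from the hinge axis; this point is at the end of the bar, half-way through its thickness.
- tool_rest (a joint): tool rest angle (rad): 0 = level in its catch over the dish, pointing from the hinge towards the robot (indexer -x); grows as the bar swings up, 1.57 upright. Starts at 0.7 to 1.2. Stiff hinge (0.07 N m): the bar stays where left; about 1 N on the back or upper side of its far half moves it. Dead stop at 0, no spring back.
- catch (a point): the catch: floor of a U-shaped steel fork in which the closed bar lies, 114 mm from the hinge axis, at z 59 mm. Its two prongs (9 mm along the bar, 6 mm thick, 21 mm clear between them) reach z 66 mm, 1 mm above the closed bar's top. From 20 to 105 mm from the hinge nothing stands beside the bar above z 60 mm.
- knob_grip: the knob's grip: black upright bar 56 mm long, 14 mm thick, running along this frame's x axis. Origin on the knob's vertical axis, 38 mm above the worktop; the bar spans 44 to 84 mm above the worktop. A round collar, 34 mm wide, lies under it from 38 to 44 mm.
- knob (a joint): knob angle (rad), grows clockwise seen from above; the grip's x axis is parallel to the indexer's at 0. Starts at 0 to 0.2 in a smooth stretch. Click stops (notches) at 0.60, 0.96, 1.32 (third) and 1.68; end of travel 1.98. Bump tops at 0.42, 0.78, 1.14, 1.50: before a top the knob resists, after it is pulled into the notch. Leaving a notch takes 0.17 N m; it stays in one by itself.
- spare_dish: bystander: flat round culture dish 62 mm wide, 15 mm high, left of the indexer; origin at the centre of its underside.
- marker: bystander: marker pen 131 mm long, 15 mm thick, lying in front of the indexer along its y axis; origin at its underside.
- cup: bystander: lidded specimen cup, 49 mm wide, 60 mm high, right of the indexer; origin at the centre of its underside.
- roller (a point): centre of the spring roller at rest, 41 mm from the knob's axis on the indexer's +y side, at z 34.5 mm. It presses on the rim of the steel detent disc under the knob (78 mm wide, top at z 38 mm). Behind it, 46 to 64 mm from the knob's axis, its bracket, 34 mm wide, top at z 48 mm.

How it is judged:
By the outcome, as a careful person would: the job done as asked, in the order asked, and still so for the second after the job is handed in, while the arm keeps its last pose, push and grip.
It also fails if it takes over 54 s, if anything falls off the work surface, if the arm or the gripper's body presses on something with over 40 N, if the wrist force passes 120 N, or if a joint passes its speed limit or range.

### The arm

A 6-joint arm with a two-finger parallel gripper is mounted at the origin on a cart in front of the work surface, level with it; the furniture and walls round the work are solid. World frame = base frame: x ahead of the robot, y to its left, z up, the work surface at z = 0. Lengths are in m, angles in rad, forces in N, time in s.
With the tool pointing down it reaches from about 0.275 to 0.725 m from the base axis. Payload 15.9 kg.
Tool frame: the origin (TCP) lies midway between the tips of the shut fingers; the grasp point (between the pads) lies 19 mm behind it; z points along the fingers, y is the line along which they close (so a half turn about z gives the same grasp; the last joint's range is limited). The gripper opens to 85 mm and grips with 20 to 120 N. Pads are 22 mm wide; open, the fingers measure 114 mm over their backs; the gripper's body (76 mm by 85 mm) begins 54 mm behind the grasp point. The pads swing forward as they close: fully open they stand 13 mm farther back than shut.
Start: joints at [-1.324, 0.213, -0.034, 1.323, 0, 1.571], TCP at [0.122, -0.485, 0.231] pointing down, gripper open.
Joint ranges: [-2.98, 2.98], [-0.74, 1.72], [-1.14, 1.35], [-2.1, 2.04], [-1.57, 1.44], [-3.14, 3.14]. Speed limits (rad/s): [1.89, 1.89, 2.39, 2.57, 3.14, 3.14].

### API

Orientations are given as a unit quaternion [w, x, y, z].
In Python, from rig import readout, camera, get_calibration, robot gives the robot as it stands. The module is installed in compiled form; this text tells all that it offers.
- The arm moves only by the tool send_rows, never from a script. Its argument "commands" is a list of rows, each a list of 7 numbers: the shift along the world's x, y, z in m, then the turn, a rotation vector about the world's x, y, z in degrees, then the finger opening in m, from 0 to 0.0854. In form: [[dx, dy, dz, ax, ay, az, grip], ...]. A call has 1 to 20 rows; each row shifts and turns the commanded pose from where the row before left it; what a row does not reach is not made up. A row lasts 1/12 s, in which the tool goes at most 41.7 mm and 7.16 degrees, less where a joint would pass 70% of its speed; a pose out of reach is approached as far as the arm can. A call with a gripper value outside its range is refused whole. The fingers move at their own pace and stop on an object; "newtons" is the grip in N (left out, the last holds). Time passes only in rows, so rows that do not move let the fingers close. It gives the time, the measured TCP pose, the force, the opening and the grip force at its end, in the units of the state.
- readout.observe(): the state, without advancing time (a new reading comes with each control period).
- camera(name): name is "scene" or "top"; returns (picture, depth): 480x640x3 uint8, red, green, blue; 480x640 float32, m along the optical axis (not along the pixel's ray), 0 where there is no reading.
- get_calibration(name): a dict with "fx", "fy", "cx", "cy" (pixels), "rvec" (rotation vector, rad) and "tvec" (3), from world to camera coordinates, as OpenCV has them. Camera axes: x right, y down, z forward; pixel columns grow to the right and rows downward; lengths in m; the calibration is good to about 2 mm. A picture is of the moment at which its call begins. get_calibration takes no time and is no camera call.
- robot.hand_in(): hands the job in; it is judged then, once.
The state is a dict: "t": time; "joint_positions": joint angles; "qvel": joint speeds; "joint_efforts": joint torques, N m; "eef_pos": TCP position; "tool_rot": TCP orientation; "wrist_force": force on the tool from outside, world axes, zero at the start; "ft_torque": the same for the moment, N m; "opening": finger opening in m; "grasp_force": force on a finger pad.
Only numpy, scipy, OpenCV 4.12 (cv2) and the standard library are available. Lean on these libraries where they do the work, as an engineer would, in place of code of your own. Each camera call takes 0.05 s, during which the arm holds its last target. There are 200 camera calls.

## Working session

There is one attempt and no reset: what is moved stays moved. The work goes in short steps, Python scripts to look and compute and a tool call to move; the robot and the scene stay as the last step left them, time stands still between calls to the robot, and variables do not carry over. Pictures are saved under pics/ and viewed, at most 10 in all, crops included, and the job is handed in when it is done.

Besides the shell and the picture viewer there is one more tool, called after ">>>" by a JSON object that holds its "api" and its "payload", one argument or row to a line. send_rows: Moves the arm, as the interface text tells. Its arguments: {"type":"object","properties":{"commands":{"type":"array"},"newtons":{"type":"number"}},"required":["commands"]}

```bash
mkdir -p pics; cat > h.py <<'E'
import numpy as np, cv2
from rig import readout, camera, get_calibration, robot
def cal(n):
    c=get_calibration(n);R=cv2.Rodrigues(np.array(c["rvec"],float))[0];return c,R,np.array(c["tvec"],float).ravel()
def ray(n,u,v):
    c,R,t=cal(n);d=R.T@np.array([(u-c["cx"])/c["fx"],(v-c["cy"])/c["fy"],1]);return -R.T@t,d
def onz(n,u,v,z):
    o,d=ray(n,u,v);return o+d*(z-o[2])/d[2]
def cloud(n,dep):
    c,R,t=cal(n);v,u=np.mgrid[:480,:640];P=np.stack([(u-c["cx"])/c["fx"]*dep,(v-c["cy"])/c["fy"]*dep,dep],-1)
    return (P-t)@R
def proj(n,p):
    c,R,t=cal(n);q=R@np.array(p)+t;return c["fx"]*q[0]/q[2]+c["cx"],c["fy"]*q[1]/q[2]+c["cy"]
E
python3 - <<'E'
from h import *
for n in("scene","top"):
    p,d=camera(n);cv2.imwrite(f"pics/{n}0.png",p[...,::-1]);np.save(f"{n}0.npy",d);np.save(f"{n}0p.npy",p)
    c,R,t=cal(n);print(n,c["fx"],-R.T@t,R[2])
print(readout.observe())
E
```

```text
scene 585.7968637736715 [-0.07292882  0.77332647  0.52838002] [ 0.54626405 -0.6997147  -0.46042907]
top 460.6627503314961 [0.30619142 0.01630181 0.98498146] [ 2.12100724e-01  7.39005686e-04 -9.77247531e-01]
{'t': 0.1, 'joint_positions': array([-1.32401571e+00,  2.13332257e-01, -3.49381415e-02,  1.32352014e+00,
        8.28924149e-06,  1.57083664e+00]), 'qvel': array([-0.00104639, -0.00085437,  0.00296071, -0.00077494,  0.00063435,
       -0.00051147]), 'joint_efforts': array([-2.95232812e-04, -6.87249398e+01,  4.87804699e+01,  1.20814666e-02,
        2.78824439e-05, -2.22607997e-05]), 'eef_pos': array([ 0.12207304, -0.48456872,  0.23087611]), 'tool_rot': array([-4.93834192e-04,  9.92399428e-01,  1.23057422e-01, -5.70792171e-05]), 'wrist_force': array([-0.1694698 , -0.11416531, -0.11733909]), 'ft_torque': array([ 0.03556661, -0.02171765, -0.00921974]), 'grasp_force': 0.0, 'opening': 0.08550677558642672}
```

View pics/scene0.png

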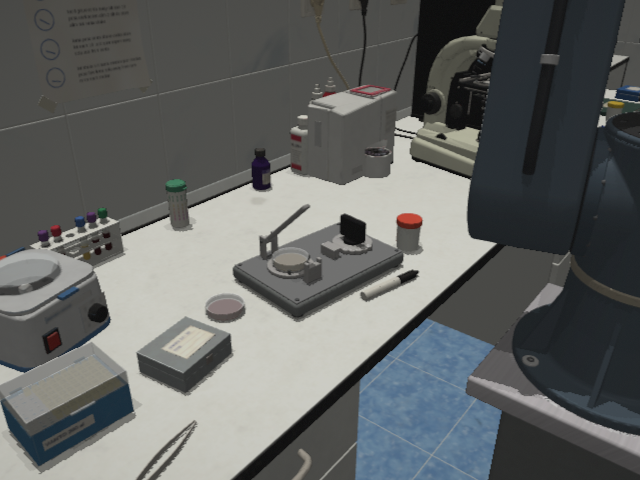

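View pics/top0.png

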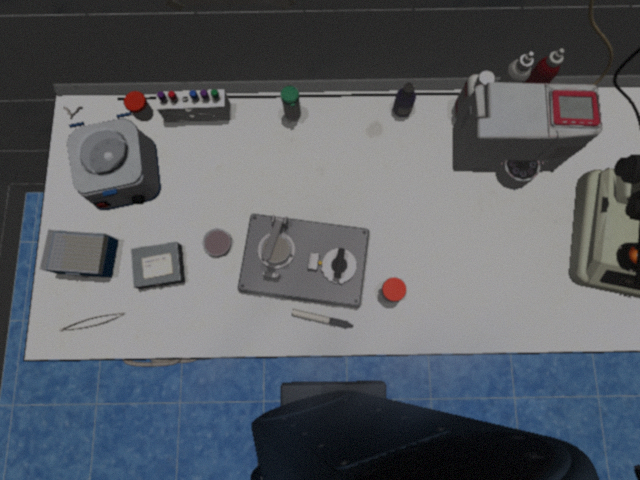

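The scene view shows the bar raised at (290,222), the fork at (312,268) and the knob at (352,230). The top view shows the housing corners at about (250,214), (369,229), (361,307) and (239,291), with the knob at (340,263).

```bash
cat > m.py <<'E'
from h import *
d=np.load("top0.npy");p=np.load("top0p.npy");C=cloud("top",d)
v,u=np.mgrid[:480,:640];roi=(u>225)&(u<385)&(v>200)&(v<320)&(d>0)
m=(roi&(C[...,2]>.018)&(C[...,2]<.04)).astype(np.uint8)
m=cv2.morphologyEx(m,cv2.MORPH_OPEN,np.ones((3,3)))
cs=max(cv2.findContours(m,0,1)[0],key=cv2.contourArea)[:,0]
W=np.array([onz("top",a,b,.03)[:2] for a,b in cs],np.float32)
r=cv2.minAreaRect(W);print(r);B=cv2.boxPoints(r);print(B)
e=[B[1]-B[0],B[2]-B[1]];y=max(e,key=np.linalg.norm);y=y*np.sign(y[1])
yaw=np.arctan2(-y[0],y[1]);c=np.array(r[0]);print("yaw",yaw)
R=np.array([[np.cos(yaw),-np.sin(yaw)],[np.sin(yaw),np.cos(yaw)]])
def w(x,y):return c+R@[x,y]
if __name__=="__main__":
    print("knob",w(-5,0)*0+c+R@[-.005,-.075],"hinge",c+R@[.068,.06],"catch",c+R@[-.046,.06])
    # indexer-frame points
    for n in("top","scene"):
        D=np.load(f"{n}0.npy");P=np.load(f"{n}0p.npy");X=cloud(n,D).reshape(-1,3);g=P.reshape(-1,3).max(1)
        ok=D.ravel()>0;L=np.c_[(X[:,:2]-c)@R,X[:,2]]
        k=ok&(abs(L[:,0]+.005)<.045)&(abs(L[:,1]+.075)<.045)&(L[:,2]>.055)&(L[:,2]<.1)
        q=L[k]
        if len(q)>5:
            rr=cv2.minAreaRect(q[:,:2].astype(np.float32)*1000);print(n,"knob",k.sum(),q.mean(0),q[:,2].max(),rr)
        k=ok&(abs(L[:,0])<.09)&(abs(L[:,1]-.06)<.02)&(L[:,2]>.076)&(L[:,2]<.25)
        q=L[k];print(n,"bar",k.sum())
        if len(q)>5:
            print(q.mean(0),q[q[:,2].argmax()],np.median(q[:,1]));print("ang",np.arctan2(q[:,2]-.062,.068-q[:,0])[q[:,2]>.1].mean(), np.hypot(q[:,2]-.062,.068-q[:,0]).max())
E
python3 m.py
```

```text
((0.47620150446891785, 0.06485935300588608), (0.25776922702789307, 0.1689067929983139), 81.36398315429688)
[[ 0.3733527  -0.04988274]
 [ 0.5403445  -0.07524525]
 [ 0.5790503   0.17960145]
 [ 0.41205853  0.20496395]]
yaw -0.15072697
knob [ 0.45999643 -0.00853953] hinge [0.55243995 0.11396841] catch [0.43973246 0.1310863 ]
top knob 200 [-0.00607211 -0.07439495  0.08198487] 0.08824450811541192 ((-3.912534713745117, -74.4642333984375), (13.897815704345703, 55.529964447021484), 89.15044403076172)
top bar 320
[0.01032177 0.0596993  0.12170802] [-0.03006454  0.0576153   0.1602511 ] 0.05962028583050736
ang 0.7985154847655082 0.13912321607235767
scene knob 456 [-0.00860321 -0.0705406   0.07217936] 0.08728925731422728 ((-4.2813262939453125, -73.24620056152344), (60.38837814331055, 17.19887924194336), 1.7733584642410278)
scene bar 265
[0.00607019 0.06375383 0.12135315] [-0.03072435  0.06164331  0.16086186] 0.06554079080884076
ang 0.7640808722151331 0.14039919740091833
```

>>> {"api": "send_rows", "payload": {
  "commands": [
    [0,0,0,0,0,-5,0],
    [0,0,0,0,0,0,0]
  ],
  "newtons": 40
}}

```text
t: 0.27
eef_pos: [0.1221, -0.4847, 0.231]
tool_rot: [-0.0, 0.997, 0.078, -0.0]
wrist_force: [-0.2, 0.9, 0.6]
opening: 0.0637
grasp_force: 0.0
```

```bash
python3 -c "
from h import *
s=readout.observe();print(s['joint_positions'],s['tool_rot'],s['eef_pos'])"
```

```text
[-1.32402258e+00  2.13156900e-01 -3.47909424e-02  1.32348526e+00
 -8.13787224e-06  1.66220465e+00] [-3.13162447e-04  9.96984165e-01  7.76045992e-02 -5.75912804e-05] [ 0.12208663 -0.48465795  0.23102215]
```

>>> {"api": "send_rows", "payload": {
  "commands": [
    [0.0147,0.0254,0,0,0,6.76,0],
    [0.0147,0.0254,0,0,0,6.76,0],
    [0.0147,0.0254,0,0,0,6.76,0],
    [0.0147,0.0254,0,0,0,6.76,0],
    [0.0147,0.0254,0,0,0,6.76,0],
    [0.0147,0.0254,0,0,0,6.76,0],
    [0.0147,0.0254,0,0,0,6.76,0],
    [0.0147,0.0254,0,0,0,6.76,0],
    [0.0147,0.0254,0,0,0,6.76,0],
    [0.0147,0.0254,0,0,0,6.76,0],
    [0.0147,0.0254,0,0,0,6.76,0],
    [0.0147,0.0254,0,0,0,6.76,0]
  ]
}}

```text
t: 1.27
eef_pos: [0.2989, -0.1787, 0.2313]
tool_rot: [0.0, 0.703, 0.712, 0.0]
wrist_force: [1.2, -1.2, 0.0]
opening: 0.0001
grasp_force: 0.0
```

>>> {"api": "send_rows", "payload": {
  "commands": [
    [0.0147,0.0254,0,0,0,6.76,0],
    [0.0147,0.0254,0,0,0,6.76,0],
    [0.0147,0.0254,0,0,0,6.76,0],
    [0.0147,0.0254,0,0,0,6.76,0],
    [0.0147,0.0254,0,0,0,6.76,0],
    [0.0147,0.0254,0,0,0,6.76,0],
    [0.0147,0.0254,0,0,0,6.76,0],
    [0.0147,0.0254,0,0,0,6.76,0],
    [0.0147,0.0254,0,0,0,6.76,0],
    [0.0147,0.0254,0,0,0,6.76,0],
    [0.0147,0.0254,0,0,0,6.76,0],
    [0.0147,0.0254,0,0,0,6.76,0],
    [0,0,0,0,0,0,0],
    [0,0,0,0,0,0,0]
  ]
}}

```text
t: 2.43
eef_pos: [0.475, 0.1257, 0.2307]
tool_rot: [-0.001, 0.073, 0.997, -0.0]
wrist_force: [-0.8, -1.6, -0.6]
opening: -0.0
grasp_force: 0.0
```

```bash
cat > st.py <<'E'
from h import *
s=readout.observe();q=s['tool_rot'];a=np.degrees(2*np.arctan2(q[2],q[1]))
print(s['t'],s['eef_pos'].round(4),'yaw',a,'q',s['joint_positions'].round(3),'F',s['wrist_force'].round(1),'M',s['ft_torque'].round(2),s['opening'],s['grasp_force'])
E
python3 st.py
```

```text
2.4333 [0.475  0.1257 0.2307] yaw 171.60102569979946 q [ 0.259  0.196 -0.057  1.319 -0.     0.405] F [-0.8 -1.6 -0.6] M [0.02 0.06 0.02] -3.616755520545881e-05 0.0
```

>>> {"api": "send_rows", "payload": {
  "commands": [
    [0,0,-0.03,0,0,0,0],
    [0,0,-0.03,0,0,0,0],
    [0,0,-0.012,0,0,0,0],
    [0,0,-0.008,0,0,0,0],
    [0,0,-0.008,0,0,0,0],
    [0,0,-0.008,0,0,0,0],
    [0,0,-0.008,0,0,0,0],
    [0,0,-0.008,0,0,0,0],
    [0,0,-0.008,0,0,0,0],
    [0,0,-0.008,0,0,0,0],
    [0,0,-0.008,0,0,0,0],
    [0,0,-0.008,0,0,0,0],
    [0,0,-0.006,0,0,0,0],
    [0,0,-0.005,0,0,0,0],
    [0,0,-0.003,0,0,0,0],
    [0,0,0,0,0,0,0]
  ]
}}

```text
t: 3.77
eef_pos: [0.4747, 0.1247, 0.0727]
tool_rot: [-0.0, 0.075, 0.997, -0.0]
wrist_force: [-1.4, 0.1, 0.2]
opening: 0.0001
grasp_force: 0.0
```

>>> {"api": "send_rows", "payload": {
  "commands": [
    [0,0,-0.002,0,0,0,0],
    [0,0,-0.002,0,0,0,0],
    [0,0,-0.002,0,0,0,0],
    [0,0,-0.001,0,0,0,0],
    [0,0,0,0,0,0,0]
  ]
}}

```text
t: 4.18
eef_pos: [0.4749, 0.1248, 0.0662]
tool_rot: [-0.0, 0.075, 0.997, -0.0]
wrist_force: [0.1, 0.1, -0.6]
opening: -0.0001
grasp_force: 0.0
```

>>> {"api": "send_rows", "payload": {
  "commands": [
    [0,0,-0.001,0,0,0,0],
    [0,0,0,0,0,0,0]
  ]
}}

```text
t: 4.35
eef_pos: [0.4749, 0.1248, 0.0652]
tool_rot: [-0.0, 0.075, 0.997, -0.0]
wrist_force: [0.1, 0.4, -0.1]
opening: 0.0001
grasp_force: 0.0
```

```bash
python3 st.py; python3 - <<'E'
from h import *
p,d=camera("scene");q=p[180:320,220:430];cv2.imwrite("pics/s1.png",cv2.resize(q[...,::-1],None,fx=3.5,fy=3.5,interpolation=2))
E
```

```text
4.35 [0.4749 0.1248 0.0652] yaw 171.38219382726083 q [ 0.257  0.292 -0.368  0.911 -0.     0.407] F [ 0.1  0.4 -0.1] M [0.01 0.   0.02] 0.00011435351815595321 0.0
```

View pics/s1.png

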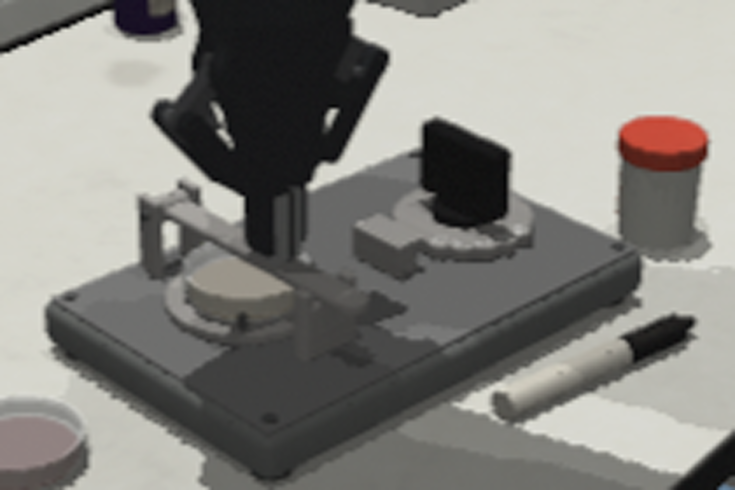

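The closed fingers sit on the bar at crop (280,250), and the bar is nearly level with its end entering the fork at (330,300). I'll press it until the stop resists.

>>> {"api": "send_rows", "payload": {
  "commands": [
    [0,0,-0.0005,0,0,0,0],
    [0,0,-0.0005,0,0,0,0],
    [0,0,0,0,0,0,0]
  ]
}}

```text
t: 4.65
eef_pos: [0.4751, 0.1248, 0.0649]
tool_rot: [0.0, 0.075, 0.997, 0.0]
wrist_force: [-4.4, -1.2, 11.8]
opening: -0.0003
grasp_force: 5.8
```

>>> {"api": "send_rows", "payload": {
  "commands": [
    [0,0,-0.0005,0,0,0,0],
    [0,0,0,0,0,0,0]
  ]
}}

```text
t: 4.82
eef_pos: [0.4751, 0.1248, 0.0648]
tool_rot: [0.0, 0.075, 0.997, 0.0]
wrist_force: [-6.6, -1.0, 20.1]
opening: 0.0
grasp_force: 9.9
```

The dead stop is at z 0.065 with 20 N on the bar, so it is closed. Next is the knob.

>>> {"api": "send_rows", "payload": {
  "commands": [
    [0,0,0.015,0,0,0,0],
    [0,0,0.03,0,0,0,0],
    [0,0,0.03,0,0,0,0],
    [0,0,0.015,0,0,0,0.02],
    [-0.003,-0.0266,0,0,0,0,0.048],
    [-0.003,-0.0266,0,0,0,0,0.048],
    [-0.003,-0.0266,0,0,0,0,0.048],
    [-0.003,-0.0266,0,0,0,0,0.048],
    [-0.0025,-0.0266,0,0,0,0,0.048],
    [0,0,0,0,0,0,0.048],
    [0,0,0,0,0,0,0.048]
  ]
}}

```text
t: 5.73
eef_pos: [0.4603, -0.0092, 0.1539]
tool_rot: [0.0, 0.076, 0.997, 0.0]
wrist_force: [-0.1, 0.3, -0.2]
opening: 0.0481
grasp_force: 0.0
```

```bash
python3 st.py; cat > look.py <<'E'
import sys
from m import *
T={}
for n in("scene",):
    P,D=camera(n);cv2.imwrite(f"pics/{sys.argv[1]}.png",cv2.resize(P[180:320,220:430,::-1],None,fx=3.5,fy=3.5,interpolation=2))
    X=cloud(n,D).reshape(-1,3);L=np.c_[(X[:,:2]-c)@R,X[:,2]];ok=D.ravel()>0
    k=ok&(abs(L[:,1]-.063)<.006)&(L[:,2]>.056)&(L[:,2]<.2)&(L[:,0]<.05)&(L[:,0]>-.068)
    q=L[k];print("bar pts",len(q),"slope",np.polyfit(.068-q[:,0],q[:,2],1), q[:,2].max())
E
python3 look.py s2
```

```text
5.7333 [ 0.4603 -0.0092  0.1539] yaw 171.24497948020874 q [-0.02   0.162 -0.295  1.114  0.     0.133] F [-0.1  0.3 -0.2] M [-0.02 -0.05 -0.  ] 0.048081411599045436 0.0
((0.47620150446891785, 0.06485935300588608), (0.25776922702789307, 0.1689067929983139), 81.36398315429688)
[[ 0.3733527  -0.04988274]
 [ 0.5403445  -0.07524525]
 [ 0.5790503   0.17960145]
 [ 0.41205853  0.20496395]]
yaw -0.15072697
bar pts 335 slope [-0.00422752  0.06483006] 0.06774598869038084
```

View pics/s2.png

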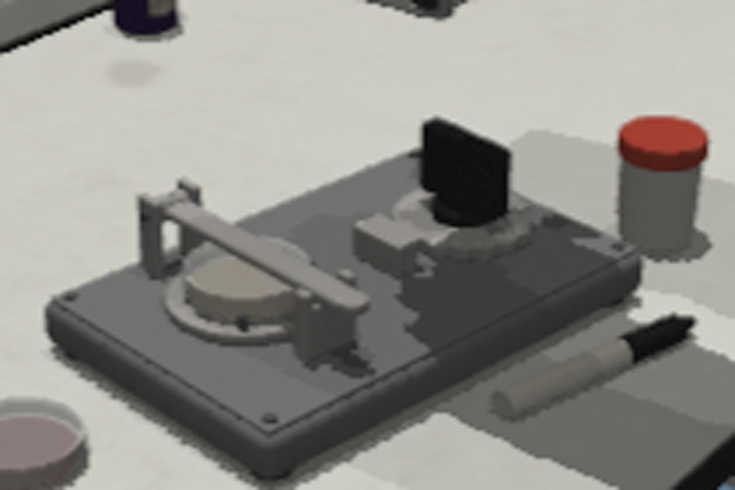

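The bar lies level in the fork (crop (310,290)), with a slope of about 0. The knob at (465,170) is clear, so I descend and grip it.

>>> {"api": "send_rows", "payload": {
  "commands": [
    [0,0.0007,-0.03,0,0,0,0.048],
    [0,0,-0.03,0,0,0,0.048],
    [0,0,-0.02,0,0,0,0.048],
    [0,0,-0.014,0,0,0,0.048],
    [0,0,-0.007,0,0,0,0.048],
    [0,0,0,0,0,0,0.048],
    [0,0,0,0,0,0,0.02],
    [0,0,0,0,0,0,0.01],
    [0,0,0,0,0,0,0.01],
    [0,0,0,0,0,0,0.005],
    [0,0,0,0,0,0,0.005],
    [0,0,0,0,0,0,0.005],
    [0,0,0,0,0,0,0.005]
  ],
  "newtons": 50
}}

```text
t: 6.87
eef_pos: [0.4611, -0.0092, 0.0541]
tool_rot: [0.001, 0.076, 0.997, -0.002]
wrist_force: [-3.4, -16.0, 9.5]
opening: 0.0132
grasp_force: 50.2
```

```bash
python3 st.py
```

```text
6.8667 [ 0.4611 -0.0092  0.0541] yaw 171.3110139893038 q [-0.017  0.247 -0.462  0.861 -0.004  0.134] F [ -3.4 -16.    9.5] M [-2.86  0.69 -0.04] 0.013175977954097771 50.186036825180054
```

>>> {"api": "send_rows", "payload": {
  "commands": [
    [-0.0002,-0.001,0.0005,0,0,0,0.005],
    [0,0,0,0,0,0,0.005]
  ]
}}

```text
t: 7.03
eef_pos: [0.4611, -0.0094, 0.0542]
tool_rot: [0.001, 0.075, 0.997, -0.001]
wrist_force: [1.8, -7.6, -0.9]
opening: 0.0134
grasp_force: 50.2
```

```bash
python3 st.py
```

```text
7.0333 [ 0.4611 -0.0094  0.0542] yaw 171.34075826264228 q [-0.019  0.247 -0.462  0.861 -0.002  0.132] F [ 1.8 -7.6 -0.9] M [-1.21 -0.27 -0.04] 0.013427906191352954 50.184661746025085
```

>>> {"api": "send_rows", "payload": {
  "commands": [
    [0,-0.0003,0,0,0,-4,0.005],
    [0,0,0,0,0,-4,0.005],
    [0,0,0,0,0,-4,0.005],
    [0,0,0,0,0,-4,0.005],
    [0,0,0,0,0,-4,0.005],
    [0,0,0,0,0,0,0.005]
  ]
}}

```text
t: 7.53
eef_pos: [0.4612, -0.0093, 0.0542]
tool_rot: [0.001, 0.25, 0.968, -0.0]
wrist_force: [1.4, -4.7, -2.7]
opening: 0.0129
grasp_force: 50.1
```

```bash
python3 st.py
```

```text
7.5333 [ 0.4612 -0.0093  0.0542] yaw 151.08767529003734 q [-0.02   0.247 -0.462  0.861 -0.001  0.485] F [ 1.4 -4.7 -2.7] M [-0.68 -0.56  0.04] 0.01294217912722613 50.12169599533081
```

>>> {"api": "send_rows", "payload": {
  "commands": [
    [0,0,0,0,0,-3,0.005],
    [0,0,0,0,0,-3,0.005],
    [0,0,0,0,0,-3,0.005],
    [0,0,0,0,0,0,0.005]
  ]
}}

```text
t: 7.87
eef_pos: [0.4612, -0.0093, 0.0542]
tool_rot: [0.001, 0.324, 0.946, -0.0]
wrist_force: [2.1, -3.8, -3.3]
opening: 0.0131
grasp_force: 50.0
```

```bash
python3 st.py
```

```text
7.8667 [ 0.4612 -0.0093  0.0542] yaw 142.14521505503856 q [-0.019  0.247 -0.461  0.861 -0.001  0.641] F [ 2.1 -3.8 -3.3] M [-0.69 -0.63 -0.39] 0.013141435327142072 49.99704301357269
```

>>> {"api": "send_rows", "payload": {
  "commands": [
    [0,0,0,0,0,-2.6,0.005],
    [0,0,0,0,0,-2.6,0.005],
    [0,0,0,0,0,0,0.005],
    [0,0,0,0,0,0,0.005]
  ]
}}

```text
t: 8.2
eef_pos: [0.4612, -0.0092, 0.0542]
tool_rot: [0.001, 0.365, 0.931, -0.0]
wrist_force: [2.2, -6.2, -2.8]
opening: 0.013
grasp_force: 50.2
```

```bash
python3 st.py
```

```text
8.2 [ 0.4612 -0.0092  0.0542] yaw 137.17580693456202 q [-0.019  0.247 -0.461  0.86  -0.001  0.728] F [ 2.2 -6.2 -2.8] M [-0.7  -0.73 -0.12] 0.013045709892082528 50.20073890686035
```

>>> {"api": "send_rows", "payload": {
  "commands": [
    [0,0,0,0,0,-3,0.005],
    [0,0,0,0,0,-3,0.005],
    [0,0,0,0,0,0,0.005],
    [0,0,0,0,0,0,0.005]
  ]
}}

```text
t: 8.53
eef_pos: [0.4613, -0.0092, 0.0542]
tool_rot: [0.001, 0.413, 0.911, 0.0]
wrist_force: [3.1, -4.6, -2.0]
opening: 0.0129
grasp_force: 50.2
```

```bash
python3 st.py
```

```text
8.5333 [ 0.4613 -0.0092  0.0542] yaw 131.18231891330566 q [-0.019  0.247 -0.461  0.86  -0.001  0.833] F [ 3.1 -4.6 -2. ] M [-0.78 -0.77  0.05] 0.01294196681093691 50.18175780773163
```

>>> {"api": "send_rows", "payload": {
  "commands": [
    [0,0,0,0,0,-3,0.005],
    [0,0,0,0,0,-3,0.005],
    [0,0,0,0,0,-3,0.005],
    [0,0,0,0,0,0,0.005],
    [0,0,0,0,0,0,0.005]
  ]
}}

```text
t: 8.95
eef_pos: [0.4614, -0.0092, 0.0542]
tool_rot: [0.001, 0.484, 0.875, 0.0]
wrist_force: [2.6, -3.7, -3.1]
opening: 0.0129
grasp_force: 50.1
```

```bash
python3 st.py
```

```text
8.95 [ 0.4614 -0.0092  0.0542] yaw 122.16801753026967 q [-0.019  0.247 -0.461  0.86  -0.001  0.99 ] F [ 2.6 -3.7 -3.1] M [-0.7  -0.92 -0.23] 0.012874730324484069 50.056065917015076
```

>>> {"api": "send_rows", "payload": {
  "commands": [
    [0,0,0,0,0,-3,0.005],
    [0,0,0,0,0,-2.6,0.005],
    [0,0,0,0,0,0,0.005],
    [0,0,0,0,0,0,0.005]
  ]
}}

```text
t: 9.28
eef_pos: [0.4614, -0.0092, 0.0542]
tool_rot: [0.001, 0.526, 0.851, 0.0]
wrist_force: [3.9, -3.6, -1.9]
opening: 0.0134
grasp_force: 50.0
```

```bash
python3 st.py
```

```text
9.2833 [ 0.4614 -0.0092  0.0542] yaw 116.57476600797385 q [-1.900e-02  2.470e-01 -4.610e-01  8.600e-01 -1.000e-03  1.088e+00] F [ 3.9 -3.6 -1.9] M [-0.73 -0.95 -0.03] 0.013359144292802385 50.02622365951538
```

>>> {"api": "send_rows", "payload": {
  "commands": [
    [0,0,0,0,0,-3,0.005],
    [0,0,0,0,0,-3,0.005],
    [0,0,0,0,0,0,0.005],
    [0,0,0,0,0,0,0.005]
  ]
}}

```text
t: 9.62
eef_pos: [0.4614, -0.0092, 0.0542]
tool_rot: [0.001, 0.569, 0.822, 0.0]
wrist_force: [4.0, -4.0, -3.9]
opening: 0.0132
grasp_force: 49.9
```

```bash
python3 st.py
```

```text
9.6167 [ 0.4614 -0.0092  0.0542] yaw 110.57962832742841 q [-1.900e-02  2.470e-01 -4.610e-01  8.600e-01 -1.000e-03  1.192e+00] F [ 4.  -4.  -3.9] M [-0.81 -0.98 -0.01] 0.013203951705652741 49.949124455451965
```

>>> {"api": "send_rows", "payload": {
  "commands": [
    [0,0,0,0,0,-3,0.005],
    [0,0,0,0,0,-3,0.005],
    [0,0,0,0,0,-3,0.005],
    [0,0,0,0,0,0,0.005],
    [0,0,0,0,0,0,0.005]
  ]
}}

```text
t: 10.03
eef_pos: [0.4615, -0.0092, 0.0542]
tool_rot: [0.001, 0.632, 0.775, 0.0]
wrist_force: [4.2, -4.3, -3.6]
opening: 0.0132
grasp_force: 49.9
```

```bash
python3 st.py
```

```text
10.0333 [ 0.4615 -0.0092  0.0542] yaw 101.56669002390373 q [-1.900e-02  2.470e-01 -4.610e-01  8.600e-01 -1.000e-03  1.349e+00] F [ 4.2 -4.3 -3.6] M [-0.81 -1.13 -0.19] 0.013228039271136176 49.88513231277466
```

>>> {"api": "send_rows", "payload": {
  "commands": [
    [0,0,0,0,0,-3,0.005],
    [0,0,0,0,0,-2.4,0.005],
    [0,0,0,0,0,0,0.005],
    [0,0,0,0,0,0,0.005]
  ]
}}

```text
t: 10.37
eef_pos: [0.4616, -0.0092, 0.0542]
tool_rot: [0.001, 0.668, 0.744, 0.001]
wrist_force: [5.3, -4.0, -4.8]
opening: 0.0134
grasp_force: 49.9
```

```bash
python3 st.py; python3 - <<'E'
from m import *
for n in("top","scene"):
    P,D=camera(n)
    if n=="top":cv2.imwrite("pics/t3.png",cv2.resize(P[190:330,220:410,::-1],None,fx=4,fy=4,interpolation=2))
    else:cv2.imwrite("pics/s3.png",cv2.resize(P[160:320,220:430,::-1],None,fx=3.5,fy=3.5,interpolation=2))
E
```

```text
10.3667 [ 0.4616 -0.0092  0.0542] yaw 96.17819658972704 q [-1.900e-02  2.470e-01 -4.610e-01  8.600e-01 -1.000e-03  1.444e+00] F [ 5.3 -4.  -4.8] M [-0.81 -1.17 -0.17] 0.013429314142028187 49.86613690853119
((0.47620150446891785, 0.06485935300588608), (0.25776922702789307, 0.1689067929983139), 81.36398315429688)
[[ 0.3733527  -0.04988274]
 [ 0.5403445  -0.07524525]
 [ 0.5790503   0.17960145]
 [ 0.41205853  0.20496395]]
yaw -0.15072697
```

View pics/s3.png

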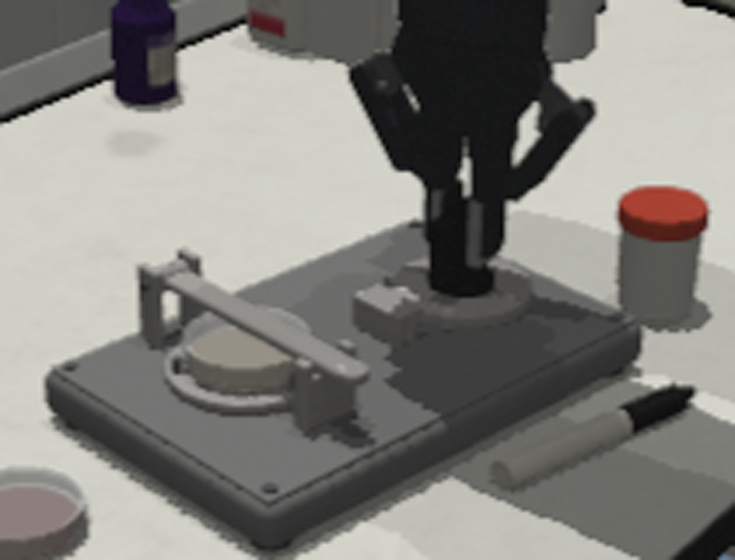

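The bar is still in its catch and the knob grip has turned to lie nearly along indexer y, with the fingers on it at (465,260). I'll trim the angle using the torque.

>>> {"api": "send_rows", "payload": {
  "commands": [
    [0,0,0,0,0,-1,0.005],
    [0,0,0,0,0,0,0.005],
    [0,0,0,0,0,0,0.005]
  ]
}}

```text
t: 10.72
eef_pos: [0.4615, -0.0092, 0.0542]
tool_rot: [0.001, 0.674, 0.738, 0.0]
wrist_force: [4.5, -4.2, -4.3]
opening: 0.0131
grasp_force: 49.9
```

```bash
python3 st.py; python3 - <<'E'
from h import *
a=[]
for i in range(6):
    camera("top");a.append(readout.observe()['ft_torque'][2])
print(np.round(a,3))
E
```

```text
10.7167 [ 0.4615 -0.0092  0.0542] yaw 95.19992010649692 q [-1.900e-02  2.470e-01 -4.610e-01  8.600e-01 -1.000e-03  1.461e+00] F [ 4.5 -4.2 -4.3] M [-0.87 -1.18  0.06] 0.013067116034741061 49.85945463180542
[0.097 0.103 0.061 0.058 0.081 0.047]
```

View pics/t3.png

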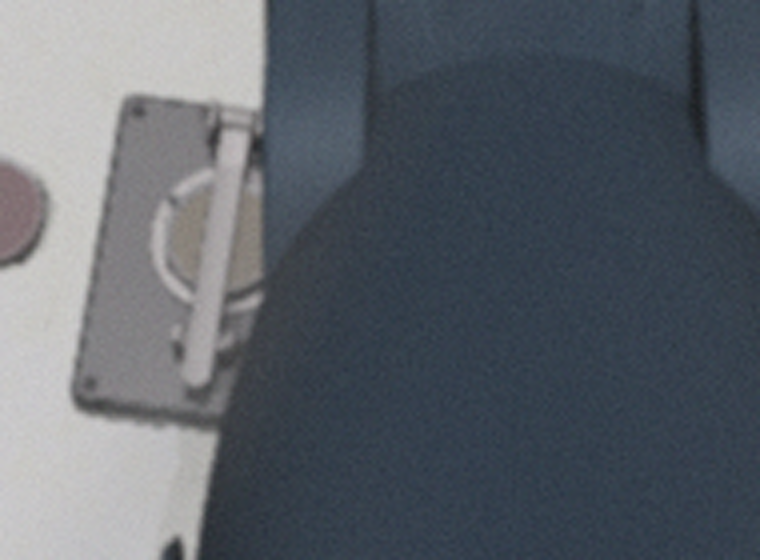

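The top view shows the bar along its catch at (200,370); the arm hides the knob. The torque changes sign at about 75.9° against the third stop's nominal 75.6°, after two earlier notches at 34° and 55°. The knob is in the third stop and still gripped, so I hand in.

```bash
python3 -c "
from rig import robot
print(robot.hand_in())"
```

```text
the job is handed in; nothing more can be done
None
```

The job is handed in: the rest bar lies closed in its catch over the dish, and the gripper still holds the knob at the third stop (about 76° clockwise, torque near zero); I never moved against the spare dish, marker or cup.

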